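# Close up the finishing chest

## Robot

A 6-joint arm with a two-finger parallel gripper is mounted at the origin on the work surface. World frame = base frame: x ahead of the robot, y to its left, z up, the work surface at z = 0. Lengths are in mm, angles in rad, forces in N, time in s.
With the tool pointing down it reaches from about 350 to 875 mm from the base axis. Payload 4.2 kg.
Tool frame: the origin (TCP) lies between the finger pads; the fingertips stand 14 mm ahead of it and the grasp point (between the pads) lies 5 mm behind it; z points along the fingers, y is the line along which they close (so a half turn about z gives the same grasp; the last joint's range is limited). The gripper opens to 85 mm and grips with 20 to 120 N. Pads are 22 mm wide; open, the fingers measure 114 mm over their backs; the gripper's body (76 mm by 85 mm) begins 54 mm behind the grasp point. The pads swing forward as they close: fully open they stand 13 mm farther back than shut.
Start: joints at [-0.858, 0.385, 0.008, 0, -1.194, -0.259], TCP at [274.002, -561.714, 245.312] pointing down, gripper open.
Joint ranges: [-3.14, 3.14], [-1.21, 2.06], [-1.07, 1.41], [-3.16, 2.05], [-2.99, -0.16], [-3.1, 3.1]. Speed limits (rad/s): [2.79, 2.79, 3.14, 3.14, 3.14, 3.14].

## Interface

Orientations are given as a unit quaternion [x, y, z, w].
In Python, from bench import * gives the robot as it stands.
- The arm moves only by the tool carry_out, never from a script. Its argument "motion" is a list of rows, each a list of 7 numbers: the turn, a rotation vector about the tool's x, y, z in rad, then the shift along the tool's x, y, z in mm, then the opening, from -1 (shut) to 1 (fully open), so that 0 is half open. A call has 1 to 5 rows; each row is the pose to reach, as a shift and turn from the pose commanded when the call began, along the tool's axes at that moment; what a row does not reach only later rows make up. A row lasts 1/8 s, in which the tool goes at most 62.5 mm and 10.7 degrees, less where a joint would pass 70% of its speed; a pose out of reach is approached as far as the arm can. A call with a gripper value outside its range is refused whole. The fingers move at their own pace and stop on an object; the grip force is fixed at half the most. Time passes only in rows, so rows that repeat a pose let the fingers close. It gives the time, the measured TCP pose, the force, the opening and the grip force at its end, in the units of the state.
- read_state(): the state, without advancing time (a new reading comes with each control period).
- get_image(name): name is "side" or "top"; returns a dict with "color" (420x560x3 uint8, blue, green, red), "mtx" (3x3 intrinsics, pixels), "position" and "orientation" of the camera in the world. Camera axes: x right, y down, z forward; pixel columns grow to the right and rows downward; lengths in mm; the calibration is good to about 2 mm. A picture is of the moment at which its call begins. There is no depth.
- job_done(): hands the job in; it is judged then, once.
The state is a dict: "clock": time; "joints": joint angles; "joint_vel": joint speeds; "joint_efforts": joint torques, N m; "position": TCP position; "ee_rot": TCP orientation; "contact_force": force on the tool from outside, world axes, zero at the start; "wrist_torque": the same for the moment, N m; "gripper_width": finger opening in mm; "grasp_force": force on a finger pad.
Only numpy, scipy, OpenCV 4.12 (cv2) and the standard library are available. Lean on these libraries where they do the work, as an engineer would, in place of code of your own. Each camera call takes 0.05 s, during which the arm holds its last target. There are 200 camera calls.

## Task

Close up the green finishing chest on the worktable: push its two drawers fully home and push its lid all the way down, in any order, so that everything is shut. Do it slowly and gently, with the fingertips only: do not grip any part of the chest, slam it or press hard on it, do not lean on it with the hand or the arm, and leave the paint can, the jar and the turned wooden finial standing where they are.

Things in the scene. Friction and masses are not known exactly. Their poses are not given: they have to be found in the camera images.
- chest: Green wooden chest fixed to the table: 180 mm deep (x), 300 wide (y), 90 high without its lid. Origin: centre of its underside. Its -x side is the front, with two drawers side by side under an open tray of tubes and brushes (all below the rim), which the lid covers. Shut drawer fronts stand 12 mm proud of the carcass: their outer face is 102 mm in front of the origin.
- drawer_left (a joint): Left drawer (chest's +y side, centred at chest y = +72.5 mm): metres pulled out towards the chest's -x; 0 = fully shut against a felt-padded stop, at most 0.10. Its wooden front is 141 mm wide, 12 mm thick, 4 to 54 mm above the table. About 1.5 N of friction plus 5 N per m/s; stays where it is left.
- drawer_right (a joint): Right drawer (the chest's -y side, centred at chest y = -72.5 mm), otherwise like the left one.
- lid (a joint): The lid's angle in rad: 0 = shut flat on the rim, 1.57 = upright; it opens upward about its hinge at the chest's back (+x) edge, and at the start leans towards the front. Stiff hinge with about 0.4 N m of friction: it stays where it is left, so it has to be pushed all the way down.
- drawer_left_knob (a point): Centre of the outer end of the left drawer's round brass knob, 32 mm above the table; the knob is 18 mm across and stands 18 mm out from the middle of the drawer's front. Moves with the drawer; its axes are those of the chest.
- drawer_right_knob (a point): The same point on the right drawer's knob.
- lid_edge (a point): Middle of the lid's free (front) edge, on its outer face; its x points along the lid to the hinge, its z out of that face. The lid is a plain green board 184 mm from hinge to edge, 304 mm wide, 8 mm thick, with a brown inlay flat on its outer face. At angle a it is 184 mm from lid_hinge along the lid (forward cos a, up sin a) plus 8 mm along z (back sin a, up cos a).
- lid_hinge (a point): Middle of the lid's hinge line, at the chest's back edge, 90 mm behind the chest's origin and 90 mm above the table; the hinge line runs along the chest's y.
- paint_can: Open metal can, 90 mm across, 110 mm high, standing loose beside the chest. Origin at the centre of its underside.
- jar: Amber jar with a black cap, 68 mm across, 100 mm high, standing loose beside the chest. Origin at the centre of its underside.
- finial: Turned dark wood finial, 56 mm across, 92 mm high, standing loose at the front left of the chest. Origin at the centre of its underside.
Things that resemble listed ones, but are neither listed nor needed, are in the scene too. What is shaped like the finial but blue is not meant.

How it is judged:
By the outcome, as a careful person would: the job done as asked, in the order asked, and still so for the second after the job is handed in, with the robot touching nothing.
It also fails if it takes over 61 s, if anything falls off the work surface, if the arm or the gripper's body presses on something with over 40 N, if the wrist force passes 120 N, or if a joint passes its speed limit or range.

## Working session

There is one attempt and no reset: what is moved stays moved. The work goes in short steps, Python scripts to look and compute and a tool call to move; the robot and the scene stay as the last step left them, time stands still between calls to the robot, and variables do not carry over. Pictures are saved under pics/ and viewed, at most 10 in all, crops included, and the job is handed in when it is done.

Besides the shell and the picture viewer there is one more tool, called after "Emit:" as name(argument=value, ...) on one line, values as JSON. carry_out: Moves the arm, as the interface text tells. Its arguments: {"type":"object","properties":{"motion":{"type":"array"}},"required":["motion"]}

```bash
mkdir -p pics; ls
python3 - <<'E'
from bench import *
import cv2
s=read_state();print(s)
for n in("side","top"):
    im=get_image(n);cv2.imwrite(f"pics/{n}0.png",im["color"]);print(n,im["mtx"],im["position"],im["orientation"])
E
```

```text
pics
{'clock': 0.0, 'joints': array([-8.58407515e-01,  3.85567770e-01,  6.64898519e-03, -5.06145600e-04,
       -1.19401551e+00, -2.58608748e-01]), 'joint_vel': array([-0.00056523,  0.00133364,  0.00022947, -0.00108011,  0.00153048,
       -0.00098976]), 'joint_efforts': array([-2.75556550e-05, -3.92288661e+01,  1.88400078e+01,  4.18605655e+00,
       -4.57355534e-03,  5.86204706e-06]), 'position': array([ 273.76453427, -561.24198459,  244.22279174]), 'ee_rot': array([-2.24857247e-01,  9.74391102e-01,  1.05522256e-03, -2.90802563e-04]), 'contact_force': array([-0.55823865, -0.48350559, -0.3799018 ]), 'wrist_torque': array([-0.01484052,  0.01351496, -0.03516054]), 'grasp_force': 0.0, 'gripper_width': 85.16247908639325}
side [[538.12222527   0.         280.80382119]
 [  0.         538.12222527 210.48071986]
 [  0.           0.           1.        ]] [ 352.26373352  944.06536522 1216.06524806] [-0.12122497  0.93183362 -0.33937334  0.04261862]
top [[425.4415363    0.         286.03012543]
 [  0.         425.4415363  211.25254242]
 [  0.           0.           1.        ]] [ 469.32302688   49.05751246 1176.06364864] [-0.69872457  0.71259993 -0.03845184  0.05006761]
```

View pics/side0.png

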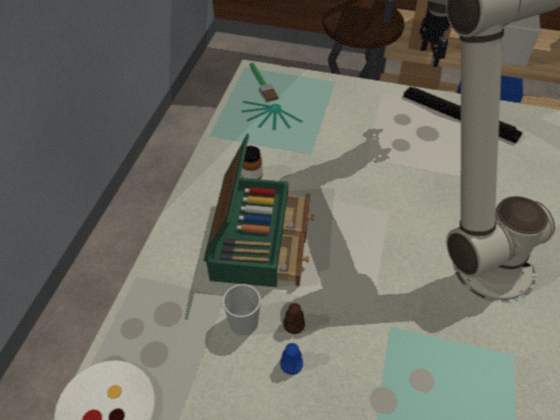

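View pics/top0.png

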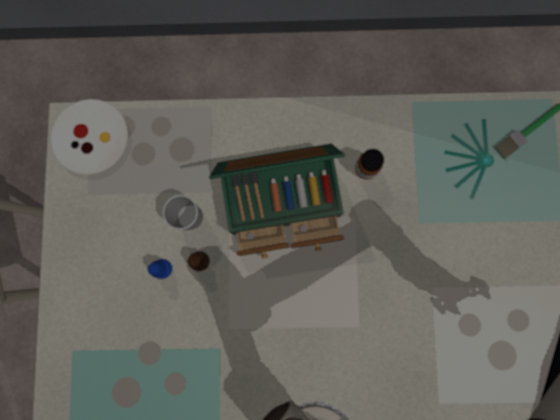

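Side view: chest centred near (250,230), finial dark (293,319), blue lookalike (291,358), can (242,308), jar (252,163). Top view: chest near (282,195), drawers at (262,240) and (317,232), dark finial (199,261), blue one (160,269). The dark one is meant. I'll enlarge both to get corners.

Run:
```python
import cv2
for n,(x0,y0,x1,y1) in {"top":(150,130,400,290),"side":(190,120,350,380)}.items():
    c=cv2.imread(f"pics/{n}0.png")[y0:y1,x0:x1]
    k=3.2 if n=="top" else 2.3
    c=cv2.resize(c,None,fx=k,fy=k,interpolation=cv2.INTER_CUBIC);c=cv2.convertScaleAbs(c,alpha=1.7,beta=10)
    for v in range(x0,x1,10):
        cv2.line(c,(int((v-x0)*k),0),(int((v-x0)*k),6 if v%50 else 14),(0,0,255),1)
        if v%50==0: cv2.putText(c,str(v),(int((v-x0)*k),25),0,.4,(0,0,255),1)
    for v in range(y0,y1,10):
        cv2.line(c,(0,int((v-y0)*k)),(6 if v%50 else 14,int((v-y0)*k)),(0,0,255),1)
        if v%50==0: cv2.putText(c,str(v),(16,int((v-y0)*k)+4),0,.4,(0,0,255),1)
    cv2.imwrite(f"pics/{n}0c.png",c);print(c.shape)
```

```text
(512, 800, 3)
(598, 368, 3)
```

View pics/top0c.png

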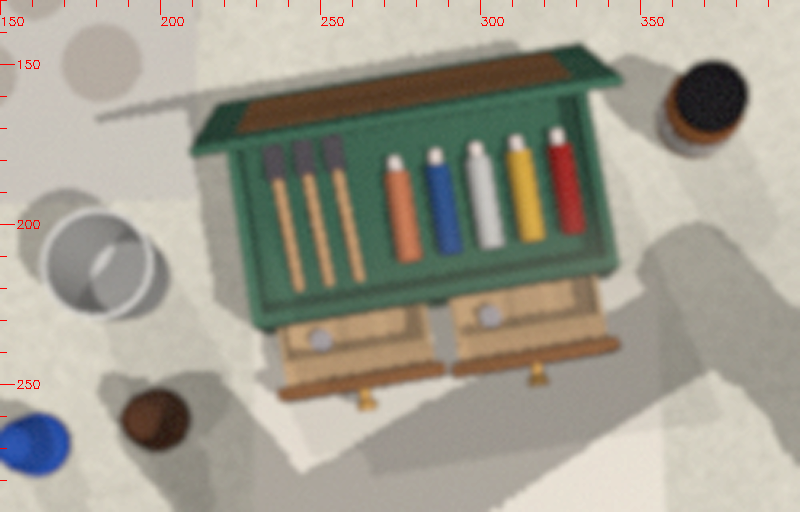

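View pics/side0c.png

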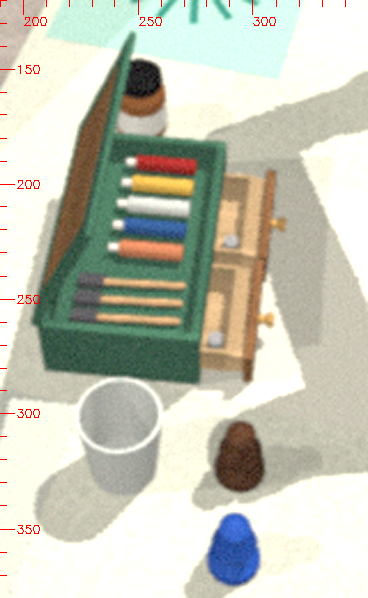

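```bash
cat > h.py <<'E'
import numpy as np,cv2
from scipy.spatial.transform import Rotation as R
from scipy.optimize import least_squares
CAM={"side":(np.array([[538.12222527,0,280.80382119],[0,538.12222527,210.48071986],[0,0,1]]),np.array([352.26373352,944.06536522,1216.06524806]),R.from_quat([-0.12122497,0.93183362,-0.33937334,0.04261862])),
"top":(np.array([[425.4415363,0,286.03012543],[0,425.4415363,211.25254242],[0,0,1]]),np.array([469.32302688,49.05751246,1176.06364864]),R.from_quat([-0.69872457,0.71259993,-0.03845184,0.05006761]))}
def proj(n,P):
    K,p,r=CAM[n];c=r.inv().apply(np.atleast_2d(P)-p)@K.T
    return c[:,:2]/c[:,2:]
def ray(n,uv,z):
    K,p,r=CAM[n];d=r.apply(np.linalg.inv(K)@[*uv,1]);return p+d*(z-p[2])/d[2]
def lidp(a,s,y,n): # s along from hinge, n normal offset
    return [90-s*np.cos(a)+n*np.sin(a),y,90+s*np.sin(a)+n*np.cos(a)]
def W(q,c):
    t=q[2];c=np.asarray(c);return np.array([q[0]+c[0]*np.cos(t)-c[1]*np.sin(t),q[1]+c[0]*np.sin(t)+c[1]*np.cos(t),c[2]])
E
cat > fit.py <<'E'
from h import *
T=lambda x,y:("top",(x/3.2+150,y/3.2+130)); S=lambda x,y:("side",(x/2.3+190,y/2.3+120))
obs=[(T(258,330),lambda q:[-90,150,90]),(T(617,270),lambda q:[-90,-150,90]),
(T(190,154),lambda q:lidp(q[5],184,152,0)),(T(622,83),lambda q:lidp(q[5],184,-152,0)),
(T(367,408),lambda q:[-120-q[3],72.5,32]),(T(538,383),lambda q:[-120-q[4],-72.5,32]),
(S(268,319),lambda q:[-120-q[3],72.5,32]),(S(281,224),lambda q:[-120-q[4],-72.5,32]),
(S(202,335),lambda q:[-90,150,90]),(S(197,383),lambda q:[-90,150,0]),(S(226,143),lambda q:[-90,-150,90]),(S(46,368),lambda q:[90,150,0]),
(S(133,33),lambda q:lidp(q[5],184,-152,8)),(S(86,237),lambda q:lidp(q[5],184,152,8))]
f=lambda q:np.concatenate([proj(o[0][0],W(q,o[1](q)))[0]-o[0][1] for o in obs])
r=least_squares(f,[560,50,0.1,60,60,1.3],x_scale=[10,10,.1,10,10,.1],loss="soft_l1")
np.set_printoptions(suppress=True,precision=2)
q=r.x;print(q);print(f(q).reshape(-1,2))
for n,c in [("knobL",[-120-q[3],72.5,32]),("knobR",[-120-q[4],-72.5,32]),("lid_edge",lidp(q[5],184,0,8)),("hinge",[90,0,90])]:print(n,W(q,c))
print("finial",ray("top",(198.5,261),85),ray("side",(293.5,308),85),"can",ray("top",(180.6,212),110),"jar",ray("top",(372,159.5),100),"blue",ray("top",(160,269),60))
E
python3 fit.py
```

```text
[663.44  78.85   0.15  43.02  47.06   1.16]
[[-2.03  0.22]
 [ 1.14 -0.57]
 [-0.48  2.21]
 [ 0.63  1.41]
 [-0.19 -0.54]
 [ 0.03 -0.29]
 [ 0.61 -0.15]
 [ 0.35 -0.43]
 [-1.22  2.24]
 [ 1.06  0.53]
 [ 0.31 -1.18]
 [-0.57  0.61]
 [-1.17 -2.06]
 [-0.76 -1.43]]
knobL [491.49 126.47  32.  ]
knobR [508.91 -17.53  32.  ]
lid_edge [686.81  82.34 261.8 ]
hinge [752.45  92.14  90.  ]
finial [483.37 291.91  85.  ] [484.53 310.87  85.  ] can [607.39 332.8  110.  ] jar [ 734.94 -158.76  100.  ] blue [464.81 398.3   60.  ]
```

The fit is consistent: chest at (663, 79), yaw 0.15, drawers about 43 and 47 mm out, lid about 1.16 rad. I'll push the drawers first, then the lid, with the fingers shut and the tool pointing down.

```bash
cat > go.py <<'E'
import sys
from h import *
from bench import *
Q=[663.44,78.85,.15]
def go(c,tz=None):
    s=read_state();r0=R.from_quat(s["ee_rot"]);p=W(Q,c)
    rt=R.from_euler("z",Q[2]+np.pi)*R.from_euler("x",np.pi)
    print(c,"->",p.round(0),"turn",(r0.inv()*rt).as_rotvec().round(3),"shift",r0.inv().apply(p-s["position"]).round(1))
def chest():
    s=read_state();p=s["position"];d=R.from_euler("z",-Q[2]).apply(p-[Q[0],Q[1],0]);print("t",s["clock"],"chest",d.round(1),"F",R.from_euler("z",-Q[2]).apply(s["contact_force"]).round(1))
if __name__=="__main__":
    np.set_printoptions(suppress=True)
    chest()
    for a in sys.argv[1:]: go([float(v) for v in a.split(",")])
E
python3 go.py " -210,-72.5,150" " -210,-72.5,40"
```

```text
t 0.1 chest [-480.9 -574.7  244.4] F [-0.3  0.1 -0.6]
[-210.0, -72.5, 150.0] -> [467. -24. 150.] turn [ 0.002 -0.     0.304] shift [-408.7  398.1   95.1]
[-210.0, -72.5, 40.0] -> [467. -24.  40.] turn [ 0.002 -0.     0.304] shift [-408.7  397.9  205.1]
```

Emit:
carry_out(motion=[[0, 0, 0.1, -36, 35, 5, -1], [0, 0, 0.2, -76, 74, 10, -1], [0, 0, 0.304, -117, 114, 20, -1], [0, 0, 0.304, -158, 154, 30, -1], [0, 0, 0.304, -200, 194, 40, -1]])

```text
clock: 0.72
position: [368.8, -297.9, 204.8]
ee_rot: [-0.075, 0.997, 0.0, -0.0]
contact_force: [1.4, -0.8, -0.0]
gripper_width: 0.0
grasp_force: 0.0
```

```bash
python3 go.py " -210,-72.5,150"
```

```text
t 0.725 chest [-347.6 -328.5  204.8] F [ 1.2 -1.  -0. ]
[-210.0, -72.5, 150.0] -> [467. -24. 150.] turn [ 0.    -0.    -0.001] shift [-137.4  256.1   54.8]
```

Emit:
carry_out(motion=[[0, 0, 0, -27, 50, 11, -1], [0, 0, 0, -54, 101, 22, -1], [0, 0, 0, -82, 153, 33, -1], [0, 0, 0, -110, 205, 44, -1], [0, 0, 0, -137, 256, 55, -1]])

```text
clock: 1.35
position: [466.2, -24.1, 150.0]
ee_rot: [-0.075, 0.997, -0.0, 0.0]
contact_force: [0.2, 1.2, 0.3]
gripper_width: 0.1
grasp_force: 0.0
```

Emit:
carry_out(motion=[[0, 0, 0, 0, 0, 30, -1], [0, 0, 0, 0, 0, 60, -1], [0, 0, 0, 0, 0, 90, -1], [0, 0, 0, 0, 0, 108, -1], [0, 0, 0, 0, 0, 108, -1]])

```text
clock: 1.98
position: [464.8, -26.4, 41.0]
ee_rot: [-0.075, 0.997, -0.0, -0.002]
contact_force: [-0.0, -0.0, 0.1]
gripper_width: -0.2
grasp_force: 0.0
```

```bash
python3 go.py " -178,-72.5,42"
python3 - <<'E'
from bench import *
import cv2
for n,(x0,y0,x1,y1) in {"side":(190,120,350,380)}.items():
    c=get_image(n)["color"];cv2.imwrite("pics/s1full.png",c);c=c[y0:y1,x0:x1]
    cv2.imwrite("pics/s1.png",cv2.convertScaleAbs(cv2.resize(c,None,fx=2.3,fy=2.3,interpolation=2),alpha=1.6,beta=10))
E
```

```text
t 1.975 chest [-212.1  -74.4   41. ] F [-0.  -0.   0.1]
[-178.0, -72.5, 42.0] -> [498. -19.  42.] turn [-0.    -0.004 -0.   ] shift [-34.1   1.9  -1.1]
```

View pics/s1.png

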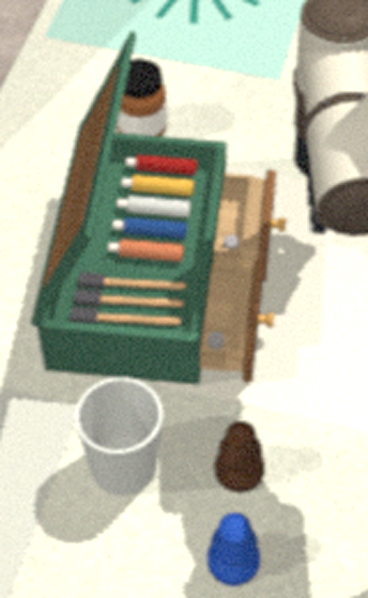

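The gripper stands in front of the right knob (281,224 in the crop), partly hidden by the wrist, and nothing has been disturbed. Next I approach to contact.

Emit:
carry_out(motion=[[0, 0, 0, -10, 1, 0, -1], [0, 0, 0, -18, 2, 0, -1], [0, 0, 0, -24, 2, 0, -1], [0, 0, 0, -29, 2, 0, -1], [0, 0, 0, -34, 2, 0, -1]])

```text
clock: 2.65
position: [498.6, -19.3, 42.2]
ee_rot: [-0.075, 0.997, -0.0, -0.001]
contact_force: [-2.8, 0.1, 1.7]
gripper_width: 0.5
grasp_force: 0.9
```

Emit:
carry_out(motion=[[0, 0, 0, -5, 0, 0, -1], [0, 0, 0, -10, 0, 0, -1], [0, 0, 0, -15, 0, 0, -1], [0, 0, 0, -20, 0, 0, -1], [0, 0, 0, -25, 0, 0, -1]])

```text
clock: 3.28
position: [524.2, -15.4, 42.2]
ee_rot: [-0.075, 0.997, -0.0, -0.0]
contact_force: [-1.5, -1.7, 0.3]
gripper_width: 0.2
grasp_force: 0.8
```

```bash
python3 go.py " -131,-72.5,42"
```

```text
t 3.275 chest [-151.8  -72.4   42.2] F [-1.7 -1.4  0.3]
[-131.0, -72.5, 42.0] -> [545. -12.  42.] turn [-0. -0. -0.] shift [-20.8  -0.1   0.2]
```

Contact is at about 2 N, so the drawer is moving. I'll slow down towards the stop.

Emit:
carry_out(motion=[[0, 0, 0, -4, 0, 0, -1], [0, 0, 0, -8, 0, 0, -1], [0, 0, 0, -11, 0, 0, -1], [0, 0, 0, -13, 0, 0, -1], [0, 0, 0, -15, 0, 0, -1]])

```text
clock: 3.9
position: [538.9, -13.0, 42.3]
ee_rot: [-0.075, 0.997, 0.0, -0.0]
contact_force: [-1.9, -1.1, -1.1]
gripper_width: 0.0
grasp_force: 0.8
```

Emit:
carry_out(motion=[[0, 0, 0, -1, 0, 0, -1], [0, 0, 0, -2, 0, 0, -1], [0, 0, 0, -3, 0, 0, -1], [0, 0, 0, -4, 0, 0, -1]])

```text
clock: 4.4
position: [542.8, -12.4, 42.3]
ee_rot: [-0.075, 0.997, 0.0, -0.0]
contact_force: [-1.8, -0.6, -0.9]
gripper_width: 0.1
grasp_force: 0.8
```

```bash
python3 go.py " -131,-72.5,42"
```

```text
t 4.4 chest [-132.9  -72.2   42.3] F [-1.9 -0.3 -0.9]
[-131.0, -72.5, 42.0] -> [545. -12.  42.] turn [ 0. -0. -0.] shift [-1.9 -0.3  0.3]
```

Emit:
carry_out(motion=[[0, 0, 0, -1, 0, 0, -1], [0, 0, 0, -2, 0, 0, -1], [0, 0, 0, -3, 0, 0, -1], [0, 0, 0, -3, 0, 0, -1]])

```text
clock: 4.9
position: [545.6, -12.0, 42.3]
ee_rot: [-0.075, 0.997, -0.0, -0.0]
contact_force: [-2.0, -0.2, -0.0]
gripper_width: -0.2
grasp_force: 1.1
```

Emit:
carry_out(motion=[[0, 0, 0, -1, 0, 0, -1], [0, 0, 0, -2, 0, 0, -1], [0, 0, 0, -2, 0, 0, -1]])

```text
clock: 5.28
position: [545.6, -12.1, 42.2]
ee_rot: [-0.075, 0.997, -0.0, -0.002]
contact_force: [-6.0, 0.5, 5.0]
gripper_width: 0.1
grasp_force: 3.4
```

Emit:
carry_out(motion=[[0, 0, 0, -1, 0, 0, -1], [0, 0, 0, -2, 0, 0, -1], [0, 0, 0, -2, 0, 0, -1]])

```text
clock: 5.65
position: [545.8, -12.2, 42.0]
ee_rot: [-0.074, 0.997, -0.0, -0.004]
contact_force: [-10.9, 0.9, 7.0]
gripper_width: -0.3
grasp_force: 5.0
```

The stop is reached: 11 N, position stalled where predicted. I back off and go to the left knob.

Emit:
carry_out(motion=[[0, 0, 0, 5, 0, 0, -1], [0, 0, 0, 25, 0, 0, -1], [0, 0, 0, 50, 0, 0, -1], [0, 0, 0, 75, 0, 0, -1], [0, 0, 0, 75, 45, 0, -1]])

```text
clock: 6.28
position: [469.0, 21.1, 42.8]
ee_rot: [-0.073, 0.997, 0.0, 0.002]
contact_force: [0.7, 0.9, 0.6]
gripper_width: 0.2
grasp_force: 0.0
```

Emit:
carry_out(motion=[[0, 0, 0, 0, 40, 0, -1], [0, 0, 0, 0, 75, 0, -1], [0, 0, 0, 0, 100, 0, -1], [0, 0, 0, -10, 100, 0, -1], [0, 0, 0, -20, 100, 0, -1]])

```text
clock: 6.9
position: [475.3, 124.2, 42.7]
ee_rot: [-0.075, 0.997, 0.0, 0.001]
contact_force: [0.2, 0.2, -0.1]
gripper_width: -0.3
grasp_force: 0.0
```

```bash
python3 go.py " -130,72.5,42"
```

```text
t 6.9 chest [-179.3   73.    42.7] F [ 0.3  0.1 -0.1]
[-130.0, 72.5, 42.0] -> [524. 131.  42.] turn [0.001 0.002 0.   ] shift [-49.3  -0.5   0.8]
```

Emit:
carry_out(motion=[[0, 0, 0, -4, 0, 0, -1], [0, 0, 0, -8, 0, 0, -1], [0, 0, 0, -13, 0, 0, -1], [0, 0, 0, -18, 0, 0, -1], [0, 0, 0, -23, 0, 0, -1]])

```text
clock: 7.52
position: [496.4, 126.8, 42.1]
ee_rot: [-0.075, 0.997, -0.0, -0.0]
contact_force: [-1.6, -1.6, -0.4]
gripper_width: 0.3
grasp_force: 0.9
```

Emit:
carry_out(motion=[[0, 0, 0, -5, 0, 0, -1], [0, 0, 0, -10, 0, 0, -1], [0, 0, 0, -14, 0, 0, -1], [0, 0, 0, -17, 0, 0, -1], [0, 0, 0, -20, 0, 0, -1]])

```text
clock: 8.15
position: [516.3, 130.2, 42.3]
ee_rot: [-0.075, 0.997, 0.0, -0.0]
contact_force: [-1.8, -0.3, -0.9]
gripper_width: 0.1
grasp_force: 0.8
```

Emit:
carry_out(motion=[[0, 0, 0, -1, 0, 0, -1], [0, 0, 0, -2, 0, 0, -1], [0, 0, 0, -3, 0, 0, -1], [0, 0, 0, -4, 0, 0, -1], [0, 0, 0, -5, 0, 0, -1]])

```text
clock: 8.78
position: [521.3, 131.0, 42.3]
ee_rot: [-0.075, 0.997, 0.0, 0.0]
contact_force: [-1.0, -0.2, 0.3]
gripper_width: -0.3
grasp_force: 0.8
```

```bash
python3 go.py " -130,72.5,42"
```

```text
t 8.775 chest [-132.8   72.8   42.3] F [-1.1 -0.   0.3]
[-130.0, 72.5, 42.0] -> [524. 131.  42.] turn [ 0.  0. -0.] shift [-2.8 -0.3  0.3]
```

Emit:
carry_out(motion=[[0, 0, 0, -1, 0, 0, -1], [0, 0, 0, -2, 0, 0, -1], [0, 0, 0, -3, 0, 0, -1], [0, 0, 0, -4, 0, 0, -1], [0, 0, 0, -4, 0, 0, -1]])

```text
clock: 9.4
position: [524.3, 131.4, 42.3]
ee_rot: [-0.075, 0.997, -0.0, -0.001]
contact_force: [-5.7, 0.5, 2.6]
gripper_width: 0.0
grasp_force: 2.3
```

Emit:
carry_out(motion=[[0, 0, 0, -1, 0, 0, -1], [0, 0, 0, -2, 0, 0, -1], [0, 0, 0, -2, 0, 0, -1]])

```text
clock: 9.78
position: [524.4, 131.1, 42.0]
ee_rot: [-0.074, 0.997, -0.001, -0.003]
contact_force: [-8.9, 1.1, 4.5]
gripper_width: -0.1
grasp_force: 4.3
```

Emit:
carry_out(motion=[[0, 0, 0, 5, 0, 0, -1], [0, 0, 0, 25, 0, 0, -1], [0, 0, 0, 50, 0, -10, -1], [0, 0, 0, 70, 0, -50, -1], [0, 0, 0, 75, 0, -100, -1]])

```text
clock: 10.4
position: [452.3, 120.2, 143.0]
ee_rot: [-0.075, 0.997, -0.0, -0.0]
contact_force: [1.5, 1.0, -0.7]
gripper_width: 0.1
grasp_force: 0.0
```

Emit:
carry_out(motion=[[0, 0, 0, 0, -10, -50, -1], [0, 0, 0, 0, -20, -100, -1], [0, 0, 0, 0, -35, -150, -1], [0, 0, 0, 0, -55, -195, -1], [0, 0, 0, 0, -72, -195, -1]])

```text
clock: 11.02
position: [466.2, 49.2, 342.1]
ee_rot: [-0.075, 0.997, 0.001, 0.006]
contact_force: [0.3, 0.0, -0.8]
gripper_width: 0.3
grasp_force: 0.0
```

```bash
python3 go.py "80,0,340" "80,0,262"
```

```text
t 11.025 chest [-199.5    0.2  342.1] F [ 0.3 -0.  -0.8]
[80.0, 0.0, 340.0] -> [743.  91. 340.] turn [ 0.002  0.012 -0.   ] shift [-279.4   -0.2    5.5]
[80.0, 0.0, 262.0] -> [743.  91. 262.] turn [ 0.002  0.012 -0.   ] shift [-278.5   -0.3   83.5]
```

Emit:
carry_out(motion=[[0, 0, 0, -55, 0, 0, -1], [0, 0, 0, -110, 0, 0, -1], [0, 0, 0, -165, 0, 0, -1], [0, 0, 0, -220, 0, 0, -1], [0, 0, 0, -280, 0, 0, -1]])

```text
clock: 11.65
position: [742.6, 91.0, 336.6]
ee_rot: [-0.075, 0.997, -0.0, 0.0]
contact_force: [0.6, 0.4, 1.9]
gripper_width: -0.1
grasp_force: 0.0
```

```bash
python3 go.py "80,0,262"
python3 - <<'E'
from bench import *
import cv2
a=get_image("side")["color"][100:400,170:450];b=get_image("top")["color"][110:310,140:400]
c=cv2.hconcat([cv2.resize(a,None,fx=1.4,fy=1.4),cv2.resize(b,(380,420))])[:, :800]
cv2.imwrite("pics/s2.png",cv2.convertScaleAbs(c,alpha=1.5,beta=10))
E
```

```text
t 11.65 chest [ 80.1   0.2 336.6] F [0.7 0.3 1.9]
[80.0, 0.0, 262.0] -> [743.  91. 262.] turn [-0.     0.001 -0.   ] shift [ 0.2 -0.1 74.6]
```

View pics/s2.png

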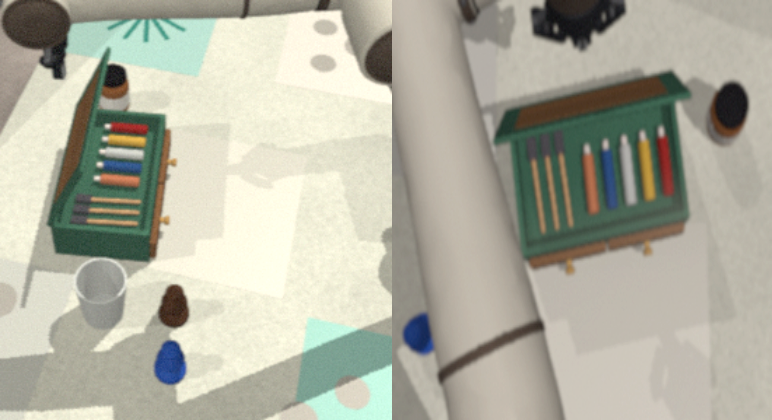

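Both drawers look shut (brown fronts flush, knobs at (172,162) and (165,220) on the left half), and the gripper hangs behind the lid. I descend and approach slowly.

Emit:
carry_out(motion=[[0, 0, 0, 0, 0, 20, -1], [0, 0, 0, 0, 0, 40, -1], [0, 0, 0, 0, 0, 60, -1], [0, 0, 0, 0, 0, 74, -1], [0, 0, 0, -8, 0, 74, -1]])

```text
clock: 12.38
position: [748.0, 92.1, 262.2]
ee_rot: [-0.075, 0.997, -0.0, -0.001]
contact_force: [-0.2, 0.3, 0.2]
gripper_width: -0.2
grasp_force: 0.0
```

Emit:
carry_out(motion=[[0, 0, 0, -8, 0, 0, -1], [0, 0, 0, -14, 0, 0, -1], [0, 0, 0, -19, 0, 0, -1], [0, 0, 0, -23, 0, 0, -1], [0, 0, 0, -26, 0, 0, -1]])

```text
clock: 13.0
position: [774.4, 96.3, 263.3]
ee_rot: [-0.075, 0.997, 0.0, 0.0]
contact_force: [-0.2, 0.0, 0.6]
gripper_width: -0.1
grasp_force: 0.0
```

```bash
python3 go.py
python3 - <<'E'
import numpy as np
for a in np.arange(1.2,-.06,-.06):
    x=90-165*np.cos(a)+8*np.sin(a);z=90+165*np.sin(a)+8*np.cos(a);print(round(a,2),"TCP",round(x+11),round(z+14))
E
```

```text
t 13.0 chest [112.3   0.7 263.3] F [-0.2  0.1  0.6]
1.2 TCP 49 261
1.14 TCP 39 257
1.08 TCP 30 253
1.02 TCP 21 249
0.96 TCP 13 244
0.9 TCP 5 238
0.84 TCP -3 232
0.78 TCP -11 226
0.72 TCP -18 219
0.66 TCP -24 211
0.6 TCP -31 204
0.54 TCP -36 196
0.48 TCP -42 187
0.42 TCP -46 179
0.36 TCP -51 170
0.3 TCP -54 160
0.24 TCP -57 151
0.18 TCP -60 141
0.12 TCP -62 132
0.06 TCP -63 122
-0.0 TCP -64 112
```

I moved away from the lid there, because tool +x is the chest front. I reverse it.

Emit:
carry_out(motion=[[0, 0, 0, 15, 0, 0, -1], [0, 0, 0, 30, 0, 0, -1], [0, 0, 0, 43, 0, 0, -1], [0, 0, 0, 50, 0, 0, -1], [0, 0, 0, 55, 0, 1, -1]])

```text
clock: 13.62
position: [719.7, 88.1, 262.6]
ee_rot: [-0.075, 0.997, 0.0, 0.0]
contact_force: [0.6, 0.6, -0.1]
gripper_width: 0.3
grasp_force: 0.0
```

Emit:
carry_out(motion=[[0, 0, 0, 5, 0, 1, -1], [0, 0, 0, 9, 0, 2, -1], [0, 0, 0, 13, 0, 4, -1], [0, 0, 0, 17, 0, 6, -1], [0, 0, 0, 21, 0, 8, -1]])

```text
clock: 14.25
position: [699.5, 85.0, 254.9]
ee_rot: [-0.075, 0.997, 0.0, 0.001]
contact_force: [1.3, -0.1, 1.2]
gripper_width: -0.0
grasp_force: 1.0
```

```bash
python3 go.py
```

```text
t 14.25 chest [ 36.6   0.7 254.9] F [ 1.3 -0.3  1.2]
```

Emit:
carry_out(motion=[[0, 0, 0, 7, 0, 2, -1], [0, 0, 0, 15, 0, 6, -1], [0, 0, 0, 23, 0, 11, -1], [0, 0, 0, 31, 0, 17, -1], [0, 0, 0, 38, 0, 22, -1]])

```text
clock: 14.88
position: [660.7, 79.2, 232.1]
ee_rot: [-0.075, 0.997, 0.0, -0.0]
contact_force: [1.9, 1.0, 1.2]
gripper_width: 0.1
grasp_force: 0.8
```

```bash
python3 go.py
```

```text
t 14.875 chest [ -2.7   0.8 232.1] F [2.  0.7 1.2]
```

Emit:
carry_out(motion=[[0, 0, 0, 8, 0, 6, -1], [0, 0, 0, 15, 0, 13, -1], [0, 0, 0, 21, 0, 21, -1], [0, 0, 0, 28, 0, 28, -1], [0, 0, 0, 33, 0, 36, -1]])

```text
clock: 15.5
position: [628.1, 74.1, 195.8]
ee_rot: [-0.075, 0.997, -0.0, -0.0]
contact_force: [-0.4, -0.2, 1.3]
gripper_width: -0.1
grasp_force: 0.8
```

Emit:
carry_out(motion=[[0, 0, 0, 6, 0, 8, -1], [0, 0, 0, 10, 0, 16, -1], [0, 0, 0, 14, 0, 24, -1], [0, 0, 0, 17, 0, 32, -1], [0, 0, 0, 20, 0, 40, -1]])

```text
clock: 16.12
position: [608.7, 71.3, 155.7]
ee_rot: [-0.075, 0.997, -0.0, -0.0]
contact_force: [-0.3, -0.1, 1.8]
gripper_width: 0.3
grasp_force: 0.6
```

```bash
python3 go.py
```

```text
t 16.125 chest [-55.3   0.7 155.7] F [-0.3 -0.   1.8]
```

Remaining to z of about 112: roughly 44 mm, slowing down.

Emit:
carry_out(motion=[[0, 0, 0, 2, 0, 7, -1], [0, 0, 0, 4, 0, 14, -1], [0, 0, 0, 6, 0, 20, -1], [0, 0, 0, 7, 0, 25, -1], [0, 0, 0, 8, 0, 29, -1]])

```text
clock: 16.75
position: [601.4, 70.2, 127.1]
ee_rot: [-0.075, 0.997, 0.0, 0.0]
contact_force: [0.9, 0.0, 1.0]
gripper_width: -0.2
grasp_force: 0.6
```

Emit:
carry_out(motion=[[0, 0, 0, 0, 0, 3, -1], [0, 0, 0, 1, 0, 5, -1], [0, 0, 0, 1, 0, 7, -1], [0, 0, 0, 1, 0, 9, -1], [0, 0, 0, 1, 0, 10, -1]])

```text
clock: 17.38
position: [599.8, 70.0, 117.1]
ee_rot: [-0.075, 0.997, -0.0, -0.0]
contact_force: [-0.9, 0.0, 1.4]
gripper_width: -0.2
grasp_force: 0.6
```

Emit:
carry_out(motion=[[0, 0, 0, 0, 0, 1, -1], [0, 0, 0, 0, 0, 2, -1], [0, 0, 0, 0, 0, 3, -1], [0, 0, 0, 0, 0, 4, -1]])

```text
clock: 17.88
position: [600.0, 69.9, 113.2]
ee_rot: [-0.075, 0.997, -0.0, -0.0]
contact_force: [-1.1, -0.0, 0.5]
gripper_width: 0.1
grasp_force: 0.6
```

Emit:
carry_out(motion=[[0, 0, 0, 0, 0, 1, -1], [0, 0, 0, 0, 0, 1.5, -1], [0, 0, 0, 0, 0, 2, -1], [0, 0, 0, 0, 0, 2, -1]])

```text
clock: 18.38
position: [600.1, 69.9, 112.1]
ee_rot: [-0.075, 0.997, -0.0, 0.0]
contact_force: [-3.3, -0.8, 5.5]
gripper_width: -0.2
grasp_force: 2.7
```

Emit:
carry_out(motion=[[0, 0, 0, 0, 0, 0.5, -1], [0, 0, 0, 0, 0, 1, -1], [0, 0, 0, 0, 0, 1, -1]])

```text
clock: 18.75
position: [600.1, 69.9, 112.1]
ee_rot: [-0.075, 0.997, -0.0, 0.0]
contact_force: [-5.1, -0.2, 10.2]
gripper_width: 0.1
grasp_force: 4.8
```

The lid has stalled at z = 112, exactly the shut height, with 10 N. I lift away and check.

Emit:
carry_out(motion=[[0, 0, 0, 0, 0, -4, -1], [0, 0, 0, 0, 0, -25, -1], [0, 0, 0, 0, 0, -70, -1], [0, 0, 0, 0, 0, -120, -1], [0, 0, 0, 30, -30, -150, -1]])

```text
clock: 19.38
position: [576.9, 37.1, 262.4]
ee_rot: [-0.076, 0.997, 0.0, 0.002]
contact_force: [-0.3, -0.4, -0.3]
gripper_width: 0.1
grasp_force: 0.0
```

Emit:
carry_out(motion=[[0, 0, 0, 30, -45, 0, -1], [0, 0, 0, 60, -90, 0, -1], [0, 0, 0, 90, -135, 0, -1], [0, 0, 0, 120, -180, 0, -1], [0, 0, 0, 150, -225, 0, -1]])

```text
clock: 20.0
position: [459.6, -210.4, 260.2]
ee_rot: [-0.075, 0.997, -0.0, 0.001]
contact_force: [0.5, -0.3, 0.6]
gripper_width: 0.0
grasp_force: 0.0
```

Run:
```python
from bench import *
from h import *
q=[663.44,78.85,.15]
ims=[]
for n in("side","top"):
    c=cv2.convertScaleAbs(get_image(n)["color"],alpha=1.5,beta=10)
    ims.append(c)
a=ims[0][110:390,180:350];b=ims[1][130:290,140:400]
c=cv2.hconcat([cv2.resize(a,(304,500)),cv2.resize(b,(490,500*490//490)) if 0 else cv2.copyMakeBorder(cv2.resize(b,(490,302)),0,198,0,0,0)])
cv2.imwrite("pics/s3.png",c);s=read_state();print(s["clock"],s["contact_force"])
```

```text
20.1 [-0.24836097 -0.46164988 -0.02700119]
```

View pics/s3.png

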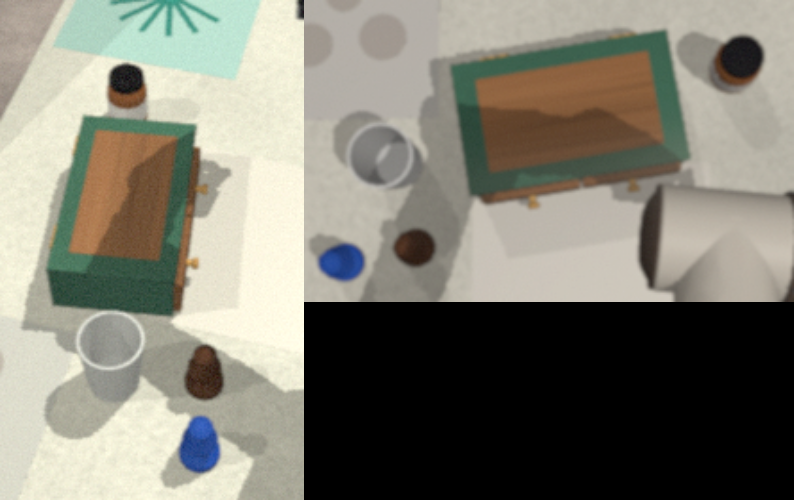

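The lid lies flat and both drawer fronts sit under its edge, with knobs at (202,188) and (193,263). The can, jar and dark finial stand where they were. Both drawers stalled at the same chest x (-129.9 and -129.7 mm).

```bash
python3 -c "
from bench import *
print(job_done())"
```

```text
the job is handed in; nothing more can be done
None
```

The green chest is closed and the job is handed in: both drawers were pushed to their stops, the lid is down flat, contact forces peaked at about 13 N, and the can, jar and finial were not touched.

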